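# Pull one spectacle case out of a packed row for pricing

## Task

Three hard spectacle cases stand packed tightly side by side between two wooden bookends, with no room for fingers. Slide the purple case lengthwise out of the row until enough of it sticks out to grip, then lift it and lay it right way up on the white outline on the green pricing mat, lined up with the outline and centred in it. Leave the other two cases standing in their places.

Things in the scene. Friction and masses are not known exactly. Their poses are not given: they have to be found in the camera images.
- purple_case: the case to move: hard purple clamshell with a brass seam, lying flat, 56 (x) x 140 (y, length) x 38 mm high, 90 g; origin at the centre of its underside, z up. It starts in any place of the row. Cases lie long side to long side, 0.8 mm apart, ends flush; both ends (+y, -y) are open, with 100 mm of bare table beyond, and it slides freely along its y either way when pushed on its end face
- teal_case: bystander: the same case in teal, same size, axes and origin; stays in the row. A fixed wooden bookend (22 mm thick, 140 mm long, 30 mm high) lies close against the outer long side of each outermost case
- black_case: bystander: the same case in black, same size, axes and origin; stays in the row
- mat: flat green pricing mat fixed to the table, 130 (x) x 220 (y) mm, 3 mm thick; origin at the centre of its underside, on the table; a white line outline, 76 (x) x 160 (y) mm, is painted around its centre; the case belongs in it with its length along the mat's y, either way round
Things that resemble listed ones, but are neither listed nor needed, are in the scene too. Of the things like the purple_case, leave any that is orange; of the rest the smaller one is meant.

How it is judged:
On the way, in this order (a step that is already met when the one before it is completed fails the run):
1. the purple case has been slid at least 30 mm, still flat on the table (distance of purple_case from where it was at the start of the episode above 0.03 m and height (world z) of purple_case below 0.01 m and angle between purple_case's own z axis and vertical below 0.15 rad), for 0.2 s.
2. the purple case has been lifted clear (underside 40 mm up) (height (world z) of purple_case above 0.04 m), for 0.1 s.
At the end, for the whole second after the job is handed in: The purple case lies flat and right way up on the mat, released and at rest, its centre within 25 mm of the mat's centre and its length within 0.25 rad (14 degrees) of the mat's y axis, either way round; the teal and black cases lie flat within 30 mm of where they started (horizontal distance between purple_case and mat below 0.025 m and angle between the y axis of purple_case and the y axis of mat, either way round below 0.25 rad and height (world z) of purple_case below 0.008 m and angle between purple_case's own z axis and vertical below 0.1 rad and linear speed of purple_case below 0.02 m/s and distance of each of teal_case, black_case from where it was at the start of the episode below 0.03 m and angle between each of teal_case, black_case's own z axis and vertical below 0.15 rad); the robot touches nothing.
It fails at once if the teal or black case is lifted (underside more than 30 mm up) (height (world z) of any of teal_case, black_case above 0.03 m).
It also fails if it takes over 54 s, if anything falls off the work surface, if the arm or the gripper's body presses on something with over 40 N, if the wrist force passes 120 N, or if a joint passes its speed limit or range.

## Robot

A 7-joint arm with a two-finger parallel gripper is mounted at the origin on the work surface. World frame = base frame: x ahead of the robot, y to its left, z up, the work surface at z = 0. Lengths are in m, angles in rad, forces in N, time in s.
With the tool pointing down it reaches from about 0.425 to 0.925 m from the base axis. Payload 6.8 kg.
Tool frame: the origin (TCP) lies at the very end of the fingers, on their centre line; the grasp point (between the pads) lies 19 mm behind it; z points along the fingers, y is the line along which they close (so a half turn about z gives the same grasp; the last joint's range is limited). The gripper opens to 85 mm and grips with 20 to 120 N. Pads are 22 mm wide; open, the fingers measure 114 mm over their backs; the gripper's body (76 mm by 85 mm) begins 54 mm behind the grasp point. The pads swing forward as they close: fully open they stand 13 mm farther back than shut.
Start: joints at [-1.326, 0.477, 0.022, 1.555, -0.011, 1.109, -0.083], TCP at [0.233, 0.633, 0.231] pointing down, gripper open.
Joint ranges: [-2.96, 2.96], [-0.34, 2.1], [-1.41, 1.46], [0.24, 2.44], [-1.37, 4.51], [0.17, 1.92], [-2.96, 2.96]. Speed limits (rad/s): [2.39, 2.39, 3.14, 3.14, 3.14, 3.14, 3.14].

## Interface

Orientations are given as a unit quaternion [w, x, y, z].
In Python, from station import get_obs, read_camera, hand_in gives the robot as it stands.
- The arm moves only by the tool arm_command, never from a script. Its argument "commands" is one flat list of numbers, 7 for each row, row after row: the shift along the tool's x, y, z in m, then the turn, a rotation vector about the tool's x, y, z in degrees, then the opening, from 0 (shut) to 1 (fully open). In form: [tx, ty, tz, rx, ry, rz, fingers, tx, ty, tz, rx, ry, rz, fingers, ...]. A call has 1 to 8 rows; each row is the pose to reach, as a shift and turn from the pose commanded when the call began, along the tool's axes at that moment; what a row does not reach only later rows make up. A row lasts 1/10 s, in which the tool goes at most 50 mm and 8.59 degrees, less where a joint would pass 70% of its speed; a pose out of reach is approached as far as the arm can. A call with a gripper value outside its range is refused whole. The fingers move at their own pace and stop on an object; "force" is the grip in N (left out, the last holds). Time passes only in rows, so rows that repeat a pose let the fingers close. It gives the time, the measured TCP pose, the force, the opening and the grip force at its end, in the units of the state.
- get_obs(): the state, without advancing time (a new reading comes with each control period).
- read_camera(name): name is "side" or "top"; returns a dict with "img" (400x640x3 uint8, red, green, blue), "camera_matrix" (3x3 intrinsics, pixels), "k1" (the pictures are not rectified: a ray, as slopes to the right and down, at radius r is drawn at 1 + k1 r^2 times it, then the intrinsics apply), "pose" (4x4, takes a point from camera to world coordinates). Camera axes: x right, y down, z forward; pixel columns grow to the right and rows downward; lengths in m; the calibration is good to about 2 mm. A picture is of the moment at which its call begins. There is no depth.
- hand_in(): hands the job in; it is judged then, once.
The state is a dict: "t": time; "q": joint angles; "joint_vel": joint speeds; "joint_torque": joint torques, N m; "eef_pos": TCP position; "tool_rot": TCP orientation; "contact_force": force on the tool from outside, world axes, zero at the start; "torque": the same for the moment, N m; "gripper_width": opening from 0.0 (shut) to 1.0 (fully open); "grasp_force": force on a finger pad.
Only numpy, scipy, OpenCV 4.12 (cv2) and the standard library are available. Lean on these libraries where they do the work, as an engineer would, in place of code of your own. Each camera call takes 0.05 s, during which the arm holds its last target. There are 200 camera calls.

## Working session

There is one attempt and no reset: what is moved stays moved. The work goes in short steps, Python scripts to look and compute and a tool call to move; the robot and the scene stay as the last step left them, time stands still between calls to the robot, and variables do not carry over. Pictures are saved under pics/ and viewed, at most 10 in all, crops included, and the job is handed in when it is done.

Besides the shell and the picture viewer there is one more tool, called after "Emit:" as name(argument=value, ...) on one line, values as JSON. arm_command: Moves the arm, as the interface text tells. Its arguments: {"type":"object","properties":{"commands":{"type":"array","items":{"type":"number"}},"force":{"type":"number"}},"required":["commands"]}

```bash
mkdir -p pics; cat > h.py <<'E'
import numpy as np, cv2
from station import get_obs, read_camera, hand_in
def snap(n,f):
    c=read_camera(n); cv2.imwrite('pics/'+f,c['img'][:,:,::-1]); np.savez('pics/'+f+'.npz',**{k:np.array(c[k]) for k in c}); return c
def ray(c,uv):
    K=np.array(c['camera_matrix']);k1=float(c['k1']);T=np.array(c['pose'])
    p=cv2.undistortPoints(np.array(uv,float).reshape(-1,1,2),K,np.array([k1,0,0,0,0.]))[:,0]
    return T[:3,3],np.c_[p,np.ones(len(p))]@T[:3,:3].T
def at(c,uv,z):
    o,d=ray(c,uv); return o+d*((z-o[2])/d[:,2])[:,None]
E
python3 - <<'E'
from h import *
for n in('top','side'):
    c=snap(n,n+'0.png');print(n,c['pose'],c['k1'],c['camera_matrix'])
print(get_obs())
E
```

```text
top [[ 1.77278045e-02 -9.88037529e-01  1.53191275e-01  2.84728572e-01]
 [-9.99837143e-01 -1.80360856e-02 -6.22829501e-04 -1.10453872e-01]
 [ 3.37834986e-03 -1.53155285e-01 -9.88196360e-01  9.32853470e-01]
 [ 0.00000000e+00  0.00000000e+00  0.00000000e+00  1.00000000e+00]] -0.036770767496262804 [[377.40406392   0.         322.00921996]
 [  0.         377.40406392 202.66374492]
 [  0.           0.           1.        ]]
side [[ 0.76290167 -0.42224672  0.48958018 -0.0574216 ]
 [-0.64618067 -0.52233673  0.55643049 -0.67510068]
 [ 0.02077476 -0.74085899 -0.67133923  0.71568033]
 [ 0.          0.          0.          1.        ]] -0.05156386652652098 [[420.97099503   0.         317.40741194]
 [  0.         420.97099503 199.07812238]
 [  0.           0.           1.        ]]
{'t': 0.1, 'q': array([-1.32608217,  0.47774027,  0.02232723,  1.55633002, -0.01154974,
        1.10931837, -0.08310092]), 'joint_vel': array([ 4.53283554e-04, -1.85582744e-03,  1.55005571e-03, -3.28600006e-03,
        4.55007930e-05, -1.35600506e-03,  9.66233808e-04]), 'joint_torque': array([ 4.34639660e-03, -5.97760141e+01,  1.61393087e+00, -2.81952256e+01,
        1.29107048e-02,  4.97557325e-03,  4.92064885e-06]), 'eef_pos': array([0.23304303, 0.63292804, 0.23041685]), 'tool_rot': array([-1.11622515e-04,  1.75488147e-01,  9.84481190e-01, -8.27158506e-04]), 'contact_force': array([0.8053575 , 1.44149518, 0.20679104]), 'torque': array([ 0.01068109,  0.0728928 , -0.0401098 ]), 'grasp_force': 0.0, 'gripper_width': 0.9993240664929891}
```

View pics/top0.png

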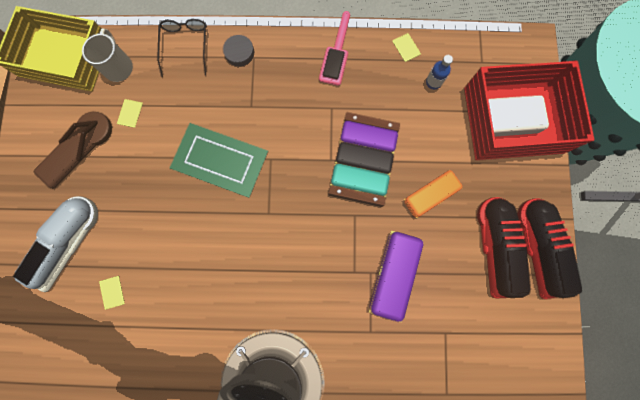

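View pics/side0.png

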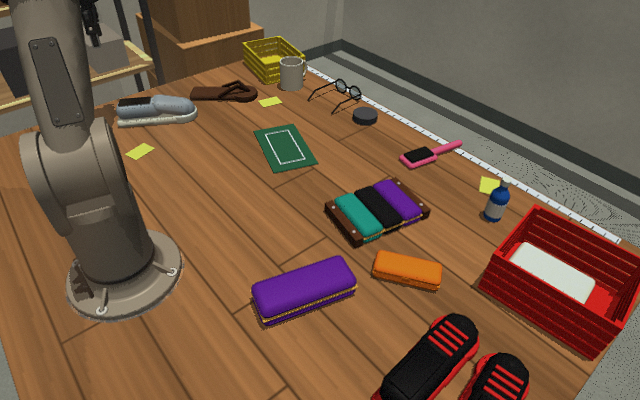

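The top view shows the row running near-vertically in the image. The purple case is at its far end, about (369,135), black at (365,157) and teal at (361,180). The mat is at (219,160). The large loose purple case at (397,276) and the orange one are decoys.

```bash
python3 - <<'E'
from h import *
def rect(c,m,z,box):
    M=np.zeros(m.shape,np.uint8);x0,y0,x1,y1=box;M[y0:y1,x0:x1]=m[y0:y1,x0:x1]
    n,l,s,_=cv2.connectedComponentsWithStats(M);i=1+s[1:,4].argmax();P=cv2.findContours((l==i).astype(np.uint8),0,1)[0][0][:,0]
    W=at(c,P,z)[:,:2]*1000
    r=cv2.minAreaRect(W.astype(np.float32));return r,s[i]
for n,b in(('top',dict(p=(330,105,410,152),t=(325,160,395,200),m=(160,115,280,205))),('side',dict(p=(360,160,440,235),t=(325,185,390,250),m=(245,115,325,180)))):
    c=dict(np.load(f'pics/{n}0.png.npz'));h=cv2.cvtColor(c['img'],cv2.COLOR_RGB2HSV);H,S,V=[h[...,i].astype(int) for i in range(3)]
    pm=(H>125)&(H<150)&(S>110);tm=(H>75)&(H<98)&(S>110);mm=(H>55)&(H<90)&(S>60);wm=(S<60)&(V>150)
    print(n,'purple',*rect(c,pm,.03,b['p']));print('teal',*rect(c,tm,.03,b['t']));print('mat',*rect(c,mm,.003,b['m']));print('outline',*rect(c,wm,.003,b['m']))
c=dict(np.load('pics/top0.png.npz'))
a=cv2.resize(c['img'][95:215,315:475],None,fx=5,fy=5,interpolation=2)[:,:,::-1];cv2.imwrite('pics/crop1.png',a)
E
```

```text
top purple ((596.14599609375, -225.2635498046875), (137.0965576171875, 55.439796447753906), 78.53507995605469) [ 341  121   57   30 1153]
teal ((484.9775390625, -202.96282958984375), (135.91842651367188, 53.81494140625), 78.65117645263672) [ 332  164   57   31 1179]
mat ((536.0841674804688, 154.4779052734375), (216.712646484375, 127.7978515625), 70.74327087402344) [ 170  123   97   74 2173]
outline ((536.8558959960938, 154.70745849609375), (162.74517822265625, 79.47599029541016), 70.73960876464844) [184 135  70  49 493]
side purple ((595.9676513671875, -225.45895385742188), (144.46377563476562, 59.819095611572266), 77.94206237792969) [373 180  49  40 931]
teal ((484.8428649902344, -203.6896514892578), (143.0005340576172, 59.962646484375), 78.60269165039062) [ 335  193   48   44 1060]
mat ((534.479736328125, 152.5436248779297), (218.76686096191406, 128.666259765625), 70.70010375976562) [ 254  124   64   49 1056]
outline ((513.2246704101562, 161.59112548828125), (158.4645538330078, 27.835023880004883), 71.63969421386719) [265 134  25  31  59]
```

View pics/crop1.png

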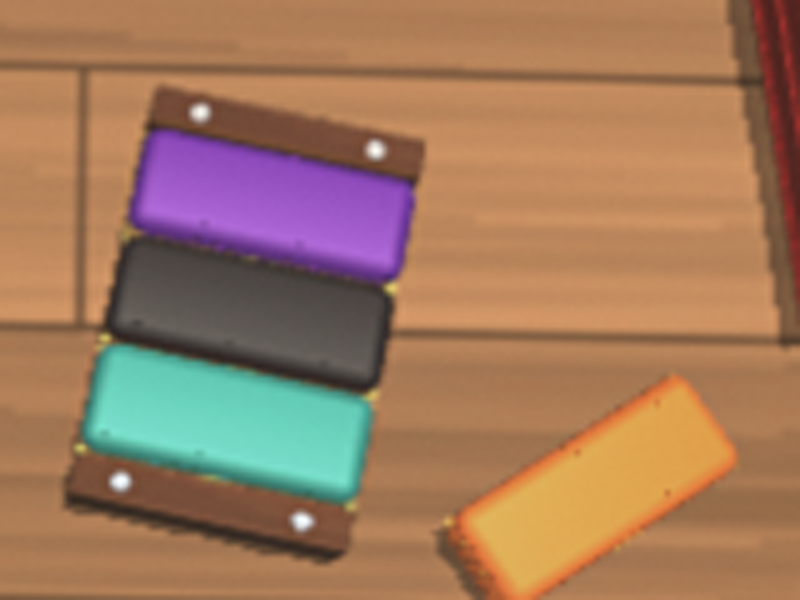

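Purple case: centre (596,-225) mm with its length along (0.198,0.980). Mat: centre (535,153.5) mm with its length at 70.7°. First I'll move to a waypoint, with the fingers shut.

Emit:
arm_command(commands=[-0.45,-0.3,0,0,0,40,0,-0.45,-0.3,0,0,0,40,0,-0.45,-0.3,0,0,0,40,0,-0.45,-0.3,0,0,0,40,0,-0.45,-0.3,0,0,0,40,0,-0.45,-0.3,0,0,0,40,0,-0.45,-0.3,0,0,0,40,0,-0.45,-0.3,0,0,0,40,0])

```text
t: 0.9
eef_pos: [0.4695, 0.3084, 0.2312]
tool_rot: [-0.0, 0.502, 0.865, -0.0]
contact_force: [1.0, 0.8, 0.5]
gripper_width: 0.005
grasp_force: 0.0
```

```bash
cat >> h.py <<'E'
from scipy.spatial.transform import Rotation as Ro
def go(x,y,z,ang=None):
    "tool-frame shift (mm) and turn (deg) to world xyz mm with tool y at world angle ang, tool down"
    o=get_obs();q=o['tool_rot'];R=Ro.from_quat([q[1],q[2],q[3],q[0]])
    d=R.inv().apply(np.array([x,y,z])-1000*np.array(o['eef_pos']))
    s='shift '+str(d.round(1))
    if ang is not None:
        for a in(ang,ang+180):
            a=np.radians(a);Y=[np.cos(a),np.sin(a),0];Z=[0,0,-1];X=np.cross(Y,Z)
            s+=' turn '+str((R.inv()*Ro.from_matrix(np.c_[X,Y,Z])).as_rotvec(degrees=True).round(1))
    print(s,'| t',round(o['t'],2),'pos',(1000*o['eef_pos']).round(1),'yang',np.degrees(np.arctan2(*R.as_matrix()[1::-1,1])).round(1),'q',o['q'].round(2),'F',o['contact_force'].round(1))
E
python3 -c "
from h import *
go(550,-200,200,-11.4)"
```

```text
shift [-481.2 -182.8   31.2] turn [-0.   0.  41.2] turn [  -0.    -0.  -138.8] | t 0.9 pos [469.5 308.4 231.2] yang 29.8 q [-0.93  0.3   0.29  1.85 -0.1   1.01 -0.08] F [1.  0.8 0.5]
```

```bash
python3 -c "
from h import *
go(577,-320,150,-11.4)"
```

```text
shift [-598.7 -218.9   81.2] turn [-0.   0.  41.2] turn [  -0.    -0.  -138.8] | t 0.9 pos [469.5 308.4 231.2] yang 29.8 q [-0.93  0.3   0.29  1.85 -0.1   1.01 -0.08] F [1.  0.8 0.5]
```

Emit:
arm_command(commands=[-0.48,-0.18,0.03,0,0,41.2,0,-0.48,-0.18,0.03,0,0,41.2,0,-0.48,-0.18,0.03,0,0,41.2,0,-0.48,-0.18,0.03,0,0,41.2,0,-0.48,-0.18,0.03,0,0,41.2,0,-0.48,-0.18,0.03,0,0,41.2,0,-0.48,-0.18,0.03,0,0,41.2,0,-0.48,-0.18,0.03,0,0,41.2,0])

```text
t: 1.7
eef_pos: [0.5327, -0.0857, 0.2077]
tool_rot: [-0.0, 0.774, 0.633, 0.0]
contact_force: [-0.1, 0.5, 0.1]
gripper_width: 0.003
grasp_force: 0.0
```

```bash
python3 -c "
from h import *
go(577,-320,150,-11.4)"
```

```text
shift [-221.    89.7   57.7] turn [-0. -0.  0.] turn [   0.   -0. -180.] | t 1.7 pos [532.7 -85.7 207.7] yang -11.4 q [-0.43  0.31  0.59  1.94 -0.21  0.95  0.06] F [-0.1  0.5  0.1]
```

Emit:
arm_command(commands=[-0.221,0.09,0.058,0,0,0,0,-0.221,0.09,0.058,0,0,0,0,-0.221,0.09,0.058,0,0,0,0,-0.221,0.09,0.058,0,0,0,0,-0.221,0.09,0.058,0,0,0,0,-0.221,0.09,0.1,0,0,0,0,-0.221,0.09,0.12,0,0,0,0,-0.221,0.09,0.12,0,0,0,0])

```text
t: 2.5
eef_pos: [0.5749, -0.3171, 0.084]
tool_rot: [-0.003, 0.774, 0.633, -0.002]
contact_force: [-0.5, 0.7, 0.4]
gripper_width: 0.004
grasp_force: 0.0
```

```bash
python3 -c "
from h import *
snap('top','top1.png')
snap('side','side1.png')
a=[cv2.imread('pics/top1.png')[90:240,300:500],cv2.imread('pics/side1.png')[140:290,300:500]]
cv2.imwrite('pics/c2.png',cv2.resize(np.hstack(a),None,fx=2,fy=2,interpolation=2))
go(577,-320,14,-11.4)"
```

```text
shift [-1.8  0.  74. ] turn [-0. -0. -0.] turn [-0.0e+00  1.0e-01  1.8e+02] | t 2.6 pos [ 577.4 -318.3   88. ] yang -11.4 q [ 0.05  0.66  0.52  1.73 -0.41  0.86  0.55] F [-0.  -0.3  0.5]
```

View pics/c2.png

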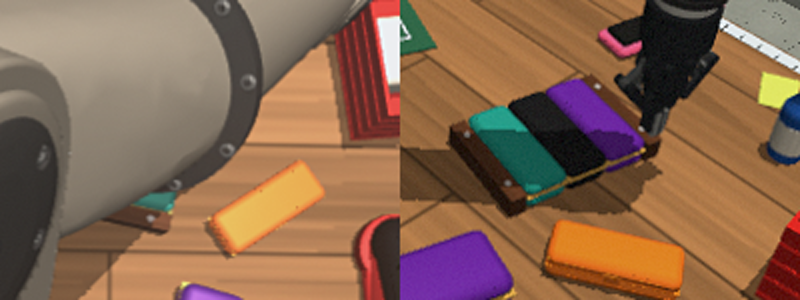

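The side view shows the shut fingertips just outside the purple case's near end, at about crop (650,135). Now I'll lower them and start pushing.

Emit:
arm_command(commands=[0,0,0.035,0,0,0,0,0,0,0.06,0,0,0,0,0,0,0.073,0,0,0,0,0,0,0.073,0,0,0,0,0.008,0,0.073,0,0,0,0,0.016,0,0.073,0,0,0,0,0.024,0,0.073,0,0,0,0,0.03,0,0.073,0,0,0,0])

```text
t: 3.4
eef_pos: [0.5844, -0.2879, 0.0159]
tool_rot: [0.001, 0.774, 0.634, 0.001]
contact_force: [0.8, -1.0, 0.5]
gripper_width: 0.001
grasp_force: 0.4
```

Emit:
arm_command(commands=[0.008,0,0,0,0,0,0,0.016,0,0,0,0,0,0,0.024,0,0,0,0,0,0,0.032,0,0,0,0,0,0,0.04,0,0,0,0,0,0,0.048,0,0,0,0,0,0,0.056,0,0,0,0,0,0,0.06,0,0,0,0,0,0])

```text
t: 4.2
eef_pos: [0.5954, -0.2287, 0.0147]
tool_rot: [-0.0, 0.774, 0.634, 0.0]
contact_force: [0.7, -1.0, 0.0]
gripper_width: 0.0
grasp_force: 0.3
```

```bash
python3 -c "
from h import *
snap('side','side2.png')
cv2.imwrite('pics/c3.png',cv2.resize(cv2.imread('pics/side2.png')[90:270,280:480],None,fx=3,fy=3,interpolation=2))
go(577,-320,14,-11.4)"
```

```text
shift [-93.6  -0.2   0.6] turn [-0.  -0.1  0.1] turn [ 1.000e-01 -0.000e+00 -1.799e+02] | t 4.25 pos [ 595.6 -228.2   14.7] yang -11.3 q [-0.06  0.73  0.46  1.81 -0.48  0.71  0.47] F [ 0.3 -0.1  0. ]
```

View pics/c3.png

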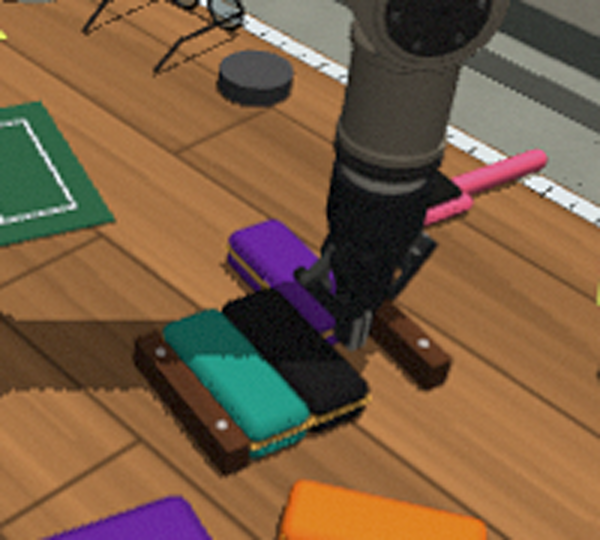

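The purple case slid cleanly and has about 78 mm out. I'll push 20 mm more, then back off, rise and open.

Emit:
arm_command(commands=[0.007,0,0,0,0,0,0,0.014,0,0,0,0,0,0,0.02,0,0,0,0,0,0,0.02,0,0,0,0,0,0,0.01,0,0,0,0,0,0,0.01,0,-0.04,0,0,0,0,0.01,0,-0.085,0,0,0,0.3,0.01,0,-0.085,0,0,0,1])

```text
t: 5.05
eef_pos: [0.6003, -0.2239, 0.1059]
tool_rot: [0.004, 0.775, 0.632, 0.003]
contact_force: [1.0, -1.0, 0.3]
gripper_width: 0.334
grasp_force: 0.0
```

```bash
python3 -c "
from h import *
c=snap('side','side3.png')
h=cv2.cvtColor(c['img'],cv2.COLOR_RGB2HSV);m=((h[...,0]>125)&(h[...,0]<150)&(h[...,1]>110)).astype(np.uint8);m[235:]=0;m[:,:330]=0;m[:,450:]=0
v,u=np.nonzero(m);W=at(c,np.c_[u,v],.03)[:,:2]*1000
print(cv2.minAreaRect(W.astype(np.float32)),len(u))
cv2.imwrite('pics/c4.png',cv2.resize(cv2.imread('pics/side3.png')[90:270,280:480],None,fx=3,fy=3,interpolation=2))
go(615,-129,100,-11.4)"
```

```text
((963.92626953125, 23.86968994140625), (1131.697021484375, 169.3800048828125), 26.444246292114258) 873
shift [95.1 -3.   3.1] turn [ 0.4  0.  -0.1] turn [ 1.000e-01 -6.000e-01  1.799e+02] | t 5.1 pos [ 598.9 -222.8  103.2] yang -11.5 q [-0.13  0.61  0.54  1.78 -0.41  0.85  0.41] F [ 0.4 -0.3 -0.6]
```

View pics/c4.png

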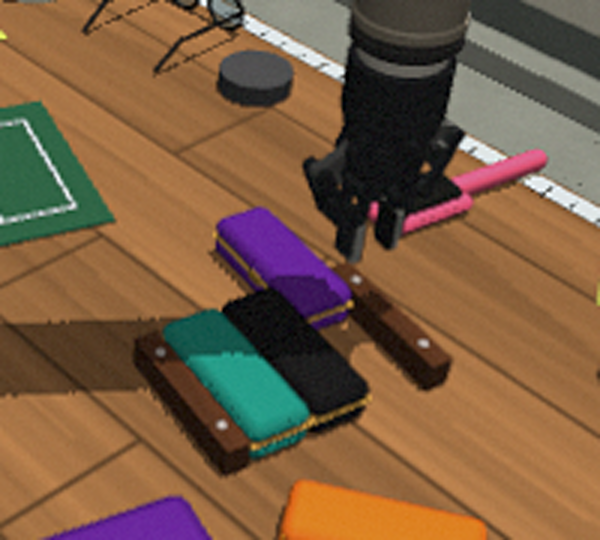

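The purple case is about two thirds out, undisturbed and aligned (crop 215–355, 208–330). I'll measure it with the stray pixels removed.

```bash
python3 -c "
from h import *
c=dict(np.load('pics/side3.png.npz'))
h=cv2.cvtColor(c['img'],cv2.COLOR_RGB2HSV);m=((h[...,0]>125)&(h[...,0]<150)&(h[...,1]>110)).astype(np.uint8);M=m*0;M[150:205,345:402]=m[150:205,345:402]
n,l,s,_=cv2.connectedComponentsWithStats(M);v,u=np.nonzero(l==1+s[1:,4].argmax());W=at(c,np.c_[u,v],.03)[:,:2]*1000
print(cv2.minAreaRect(W.astype(np.float32)),len(u))"
```

```text
((614.4000244140625, -130.33456420898438), (143.02764892578125, 59.19829177856445), 79.17760467529297) 772
```

Emit:
arm_command(commands=[0.05,-0.001,0,0,0,0,1,0.095,-0.003,0,0,0,0,1,0.095,-0.003,0,0,0,0,1,0.095,-0.003,0.03,0,0,0,1,0.095,-0.003,0.06,0,0,0,1,0.095,-0.003,0.08,0,0,0,1,0.095,-0.003,0.09,0,0,0,1,0.095,-0.003,0.096,0,0,0,1])

```text
t: 5.9
eef_pos: [0.6121, -0.1272, 0.0026]
tool_rot: [-0.001, 0.774, 0.633, -0.001]
contact_force: [-0.6, -0.5, 0.2]
gripper_width: 0.999
grasp_force: 0.0
```

```bash
python3 -c "
from h import *
go(615,-129,5,-11)"
```

```text
shift [-1.2  3.2 -2.5] turn [-0.1  0.  -0.5] turn [  0.    0.2 179.5] | t 5.9 pos [ 612.1 -127.2    2.6] yang -11.5 q [-0.22  0.73  0.46  1.85 -0.49  0.68  0.32] F [-0.6 -0.5  0.2]
```

Emit:
arm_command(commands=[0,0,0,0,0,0,1,0,0,0,0,0,0,0.5,0,0,0,0,0,0,0.3,0,0,0,0,0,0,0.3,0,0,0,0,0,0,0.3,0,0,0,0,0,0,0.3,0,0,0,0,0,0,0.3,0,0,0,0,0,0,0.3], force=40)

```text
t: 6.7
eef_pos: [0.6142, -0.1269, 0.0052]
tool_rot: [0.001, 0.774, 0.633, 0.001]
contact_force: [-0.2, -0.5, 6.4]
gripper_width: 0.647
grasp_force: 43.3
```

```bash
python3 -c "
from h import *
go(536,153,160,-19.3)"
```

```text
shift [ 258.9 -131.6 -155. ] turn [ 0.1 -0.   7.9] turn [   0.     0.2 -172.1] | t 6.7 pos [ 614.2 -126.9    5.2] yang -11.4 q [-0.22  0.73  0.46  1.84 -0.49  0.68  0.32] F [-0.2 -0.5  6.4]
```

Emit:
arm_command(commands=[0,0,-0.01,0,0,0,0.3,0,0,-0.025,0,0,0,0.3,0,0,-0.045,0,0,0,0.3,0,0,-0.065,0,0,0,0.3,0,0,-0.085,0,0,0,0.3,0.03,-0.015,-0.1,0,0,4,0.3,0.06,-0.03,-0.1,0,0,8,0.3,0.09,-0.045,-0.1,0,0,8,0.3])

```text
t: 7.5
eef_pos: [0.5863, -0.0284, 0.1045]
tool_rot: [-0.0, 0.817, 0.577, 0.0]
contact_force: [-0.2, 0.7, -2.5]
gripper_width: 0.649
grasp_force: 44.1
```

```bash
python3 -c "
from h import *
o=get_obs();print(o['gripper_width'],o['grasp_force'])
go(536,156,100,-19.3)"
```

```text
0.6491172828763037 44.10196781158447
shift [ 156.9 -109.2    4.6] turn [ 0.  -0.  -0.3] turn [-1.000e-01 -0.000e+00  1.797e+02] | t 7.5 pos [586.3 -28.4 104.5] yang -19.6 q [-0.5   0.55  0.6   1.91 -0.42  0.81 -0.02] F [-0.2  0.7 -2.5]
```

Emit:
arm_command(commands=[0.03,-0.02,0,0,0,0,0.3,0.06,-0.04,0,0,0,0,0.3,0.09,-0.06,0,0,0,0,0.3,0.12,-0.085,0.02,0,0,0,0.3,0.15,-0.1,0.04,0,0,0,0.3,0.157,-0.109,0.06,0,0,0,0.3,0.157,-0.109,0.06,0,0,0,0.3,0.157,-0.109,0.06,0,0,0,0.3])

```text
t: 8.3
eef_pos: [0.5361, 0.1538, 0.0442]
tool_rot: [0.0, 0.816, 0.578, -0.0]
contact_force: [1.5, -0.9, -0.8]
gripper_width: 0.65
grasp_force: 44.0
```

```bash
python3 -c "
from h import *
c=snap('side','side4.png')
cv2.imwrite('pics/c5.png',cv2.resize(cv2.imread('pics/side4.png')[70:270,220:440],None,fx=3,fy=3,interpolation=2)[:600])
go(536,156,9,-19.3)"
```

```text
shift [ 2.2 -1.8 35.8] turn [ 0.1  0.  -0.2] turn [ 0.000e+00 -1.000e-01  1.798e+02] | t 8.35 pos [536.9 153.3  44.8] yang -19.5 q [-0.8   0.6   0.54  2.   -0.49  0.66 -0.29] F [ 0.4  0.2 -1.5]
```

View pics/c5.png

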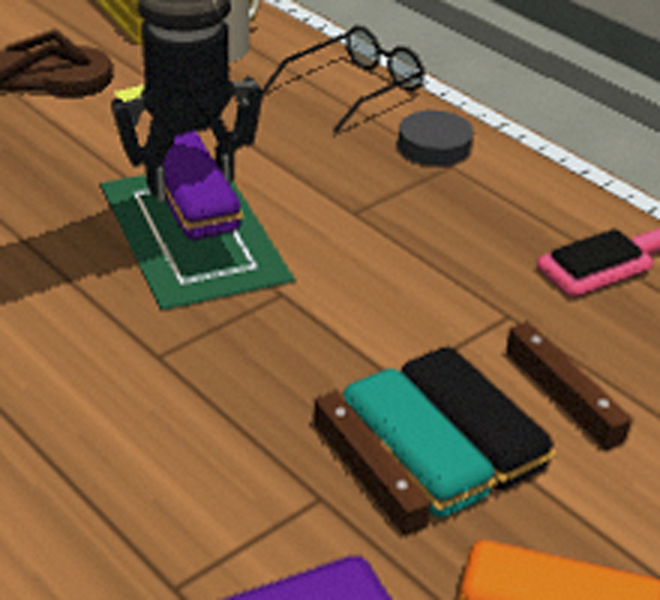

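The case is level and held over the mat, and the other two are in place. I'll lower it and release.

Emit:
arm_command(commands=[0.001,-0.001,0.012,0,0,0,0.3,0.002,-0.002,0.022,0,0,0,0.3,0.002,-0.002,0.03,0,0,0,0.3,0.002,-0.002,0.034,0,0,0,0.3,0.002,-0.002,0.036,0,0,0,0.3,0.002,-0.002,0.036,0,0,0,0.3,0.002,-0.002,0.036,0,0,0,0.7,0.002,-0.002,0.036,0,0,0,0.8])

```text
t: 9.15
eef_pos: [0.5352, 0.1573, 0.008]
tool_rot: [0.0, 0.816, 0.578, 0.0]
contact_force: [0.3, 0.2, -0.3]
gripper_width: 0.802
grasp_force: 0.0
```

Emit:
arm_command(commands=[0,0,0,0,0,0,1,0,0,0,0,0,0,1,0,0,0,0,0,0,1,0,0,-0.02,0,0,0,1,0,0,-0.05,0,0,0,1,0,0,-0.09,0,0,0,1,0,0,-0.14,0,0,0,1,0,0,-0.18,0,0,0,1])

```text
t: 9.95
eef_pos: [0.5352, 0.1571, 0.1903]
tool_rot: [0.0, 0.816, 0.578, 0.0]
contact_force: [0.1, 1.1, 0.0]
gripper_width: 1.003
grasp_force: 0.0
```

```bash
python3 -c "
from h import *
c=snap('side','side5.png')
h=cv2.cvtColor(c['img'],cv2.COLOR_RGB2HSV);m=((h[...,0]>125)&(h[...,0]<150)&(h[...,1]>110)).astype(np.uint8);M=m*0;M[90:200,230:340]=m[90:200,230:340]
n,l,s,_=cv2.connectedComponentsWithStats(M);v,u=np.nonzero(l==1+s[1:,4].argmax());W=at(c,np.c_[u,v],.033)[:,:2]*1000
print(cv2.minAreaRect(W.astype(np.float32)),len(u))
cv2.imwrite('pics/c6.png',cv2.resize(cv2.imread('pics/side5.png')[70:270,220:440],None,fx=3,fy=3,interpolation=2)[:600])
go(536,156,9,-19.3)"
```

```text
((531.96728515625, 153.1685333251953), (147.03152465820312, 56.0019416809082), 71.0647201538086) 556
shift [ -3.7  -3.3 187.1] turn [ 0.4 -0.4 -0.2] turn [ -0.6  -0.6 179.8] | t 10.0 pos [538.7 157.6 196.1] yang -19.5 q [-0.95  0.39  0.7   1.91 -0.31  0.94 -0.44] F [2.2 0.1 4.8]
```

View pics/c6.png

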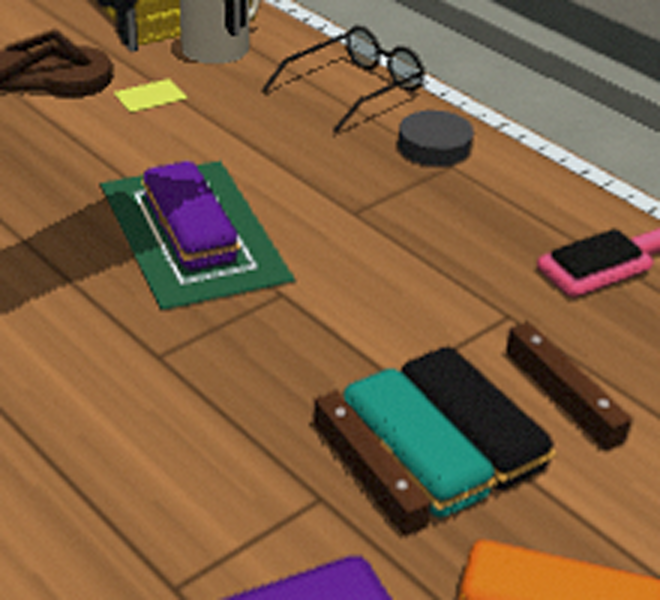

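The purple case lies centred and aligned in the outline at about (532,153) mm, roughly 4 mm off centre. The gripper is clear.

```bash
python3 -c "
from h import *
print(hand_in())"
```

```text
the job is handed in; nothing more can be done
None
```

The job is handed in: the purple case lies flat in the mat's outline, measured about 4 mm off centre and within 1° of the mat's length, and the teal and black cases are still standing in their places.

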